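# Load the gravity roller chute in order

### The job

Push the raised gate at the low end of the sloping steel chute fully down, then load the three steel rollers from the ribbed tray into the chute one by one, lying crosswise so that they roll down and queue against the gate: the thickest first, the middle one behind it, the thinnest last. Lay them down gently rather than dropping them, keep the gate shut, and leave the nut, the brass fitting, the flange and the wrench lying nearby where they are.

Things in the scene. Friction and masses are not known exactly. Their poses are not given: they have to be found in the camera images.
- thick_roller: the thickest of three plain bright-steel solid rollers (cylinders), 40 mm in diameter and 50 mm long; origin at its centre, its own x axis along the cylinder's axis (y and z turn as it rolls). It starts lying in one of the three slots of the tray (which one varies). About 300 g.
- middle_roller: the middle one (by diameter) of three plain bright-steel solid rollers (cylinders), 32 mm in diameter and 50 mm long; origin at its centre, its own x axis along the cylinder's axis (y and z turn as it rolls). It starts lying in one of the three slots of the tray (which one varies). About 200 g.
- thin_roller: the thinnest of three plain bright-steel solid rollers (cylinders), 25 mm in diameter and 50 mm long; origin at its centre, its own x axis along the cylinder's axis (y and z turn as it rolls). It starts lying in one of the three slots of the tray (which one varies). About 120 g.
- tray: black ribbed plastic tray fixed to the bench, 90 x 270 mm (x, y), origin under its centre, floor 3 mm above the bench. Three roller slots run along its x, at y = -85, 0 and 85 mm; each has a rib 11.5 to 14.5 mm either side of its middle, tops 6.5 mm above the bench. An 8 mm high rim runs along each long edge, across the slot ends.
- chute: straight sloping steel channel fixed to the bench, origin on the bench under the gate's inner face, +x level and up the chute, y across it. Floor rises 13 degrees along +x for 200 mm, 58 mm wide inside; slippery grey plastic side walls 12 mm high, flared outwards at 45 degrees above that to 20 mm (74 mm wide at the top); steel upper end wall 14 mm. Only the gate closes the low end. Two guide posts 97 mm high flank the gate. Rollers roll down by themselves.
- chute_stop (a point): point on the chute floor at the gate's inner face, middle of the channel, 35 mm above the bench; axes as the chute's. Queued correctly, the roller centres come to lie 20 mm (thick), 56 mm (middle) and 83 mm (thin) along +x from here.
- chute_mouth (a point): a convenient place to lay a roller down: point on the chute floor, middle of the channel, 140 mm along +x (level) from chute_stop, 67 mm above the bench; same axes as chute_stop. A roller's axis must lie along y here.
- gate (a joint): height of the vertically sliding aluminium gate plate above its shut position, in m: 0 is fully down (shut), 0.046 fully up; it starts 0.03 to 0.045 up. It stays where it is left (friction 3 N, weight under 1 N) and meets a firm stop at 0.
- gate_top (a point): centre of the flat top of the gate's round black push knob (30 mm diameter, 8 mm thick, on a 12 mm square stem); it moves with the gate and is 102 mm above the bench when shut. Same axes as chute_stop.
- nut: bystander: steel hexagon nut, about 36 mm across, 18 mm high, on the bench beside the tray; origin at its underside
- fitting: bystander: brass pipe fitting with a hexagon foot, about 32 mm across, 41 mm high, on the bench beside the tray; origin at its underside
- flange: bystander: dark steel flange, 66 mm across, 28 mm high, on the bench beside the chute on the robot's side; origin at its underside
- wrench: bystander: steel wrench, 170 mm long, lying on the bench beyond the chute; its x axis along its length
Not all that is in view belongs to the job. What is shaped like the thick_roller but turquoise is not meant. Leave any pink look-alike of the middle_roller alone.

How it is judged (in metres and radians):
On the way, in this order (a step that is already met when the one before it is completed fails the run):
1. the gate is fully down, with no roller in the chute yet (value of joint gate below 0.004 m and horizontal distance between each of thick_roller, middle_roller, thin_roller and chute_mouth above 0.1 m), for 0.2 s.
2. the thickest roller is let go and rests against the shut gate (value of joint gate below 0.004 m and x of thick_roller in the frame of chute_stop between 0.014 and 0.026 m and y of thick_roller in the frame of chute_stop between -0.007 and 0.007 m and z of thick_roller in the frame of chute_stop between 0.0191 and 0.0311 m and linear speed of thick_roller below 0.03 m/s and contact force between the fingers and thick_roller below 0.05 N), for 0.2 s.
3. the middle roller is let go and rests behind the thickest (value of joint gate below 0.004 m and x of middle_roller in the frame of chute_stop between 0.0495 and 0.0615 m and y of middle_roller in the frame of chute_stop between -0.007 and 0.007 m and z of middle_roller in the frame of chute_stop between 0.0232 and 0.0352 m and linear speed of middle_roller below 0.03 m/s and contact force between the fingers and middle_roller below 0.05 N), for 0.2 s.
4. the thinnest roller is let go and rests behind the middle one (value of joint gate below 0.004 m and x of thin_roller in the frame of chute_stop between 0.0773 and 0.0893 m and y of thin_roller in the frame of chute_stop between -0.007 and 0.007 m and z of thin_roller in the frame of chute_stop between 0.0261 and 0.0381 m and linear speed of thin_roller below 0.03 m/s and contact force between the fingers and thin_roller below 0.05 N), for 0.2 s.
At the end, for the whole second after the job is handed in: The gate is down (within 4 mm) and the three rollers lie still in the chute, released, crosswise on its floor in one queue: thickest against the gate, middle one touching it, thinnest last, each centre within 6 mm of its place in the queue along the chute and in height, 7 mm across (value of joint gate below 0.004 m and x of thick_roller in the frame of chute_stop between 0.014 and 0.026 m and y of thick_roller in the frame of chute_stop between -0.007 and 0.007 m and z of thick_roller in the frame of chute_stop between 0.0191 and 0.0311 m and linear speed of each of thick_roller, middle_roller, thin_roller below 0.03 m/s and x of middle_roller in the frame of chute_stop between 0.0495 and 0.0615 m and y of middle_roller in the frame of chute_stop between -0.007 and 0.007 m and z of middle_roller in the frame of chute_stop between 0.0232 and 0.0352 m and x of thin_roller in the frame of chute_stop between 0.0773 and 0.0893 m and y of thin_roller in the frame of chute_stop between -0.007 and 0.007 m and z of thin_roller in the frame of chute_stop between 0.0261 and 0.0381 m).
It fails at once if a roller is dropped or thrown (faster than 0.9 m/s while not held) ((linear speed of thick_roller above 0.9 m/s and contact force between the fingers and thick_roller below 0.05 N) or (linear speed of middle_roller above 0.9 m/s and contact force between the fingers and middle_roller below 0.05 N) or (linear speed of thin_roller above 0.9 m/s and contact force between the fingers and thin_roller below 0.05 N)).
It fails at once if the nut, fitting, flange or wrench is moved by more than 30 mm (distance of any of nut, fitting, flange, wrench from where it was at the start of the episode above 0.03 m).
It also fails if it takes over 72 s, if anything falls off the work surface, if the arm or the gripper's body presses on something with over 40 N, if the wrist force passes 120 N, or if a joint passes its speed limit or range.

### The arm

A 6-joint arm with a two-finger parallel gripper is mounted at the origin on the work surface. World frame = base frame: x ahead of the robot, y to its left, z up, the work surface at z = 0. Lengths are in mm, angles in rad, forces in N, time in s.
With the tool pointing down it reaches from about 350 to 775 mm from the base axis. Payload 7.3 kg.
Tool frame: the origin (TCP) lies on the centre line of the jaws, within the pads' length; the fingertips stand 17 mm ahead of it and the grasp point (between the pads) lies 2 mm behind it; z points along the fingers, y is the line along which they close (so a half turn about z gives the same grasp; the last joint's range is limited). The gripper opens to 92 mm and grips with 3 to 60 N. Pads are 19 mm wide; open, the fingers measure 130 mm over their backs; the gripper's body (75 mm by 190 mm) begins 47 mm behind the grasp point.
Start: joints at [-1.385, 0.342, 1.524, -0, 1.275, -0.146], TCP at [171.039, -496.376, 243.741] pointing down, gripper open.
Joint ranges: [-2.53, 2.53], [-0.77, 2.02], [0.04, 2.7], [-1, 4.14], [0.28, 2.66], [-3.11, 3.11]. Speed limits (rad/s): [2.57, 2.57, 3.14, 3.14, 3.14, 3.14].

### API

Orientations are given as [roll, pitch, yaw] about the fixed x, y, z axes, in that order (R = Rz(yaw) Ry(pitch) Rx(roll)).
In Python, from plant import bot gives the robot as it stands. The module is installed in compiled form; this text tells all that it offers.
- The arm moves only by the shell command python3 -m pendant 'ROWS'. ROWS is JSON, a list of rows, each a list of 3 entries, a list of its own where there are three numbers: the shift along the world's x, y, z as a fraction of full scale, then the turn, a rotation vector about the world's x, y, z as a fraction of full scale, then the opening, from -1 (shut) to 1 (fully open), so that 0 is half open. In form: [[[tx, ty, tz], [rx, ry, rz], claw], ...]. A call has exactly 10 rows; each row shifts and turns the commanded pose from where the row before left it; what a row does not reach is not made up. Full scale, the value 1, is 30 mm for a shift and 0.12 rad for a turn. A row lasts 1/12 s, in which the tool goes at most 41.7 mm and 7.16 degrees, less where a joint would pass 70% of its speed; a pose out of reach is approached as far as the arm can. A call with a number of a shift or a turn outside -1 to 1 is refused whole. A call with a gripper value outside its range is refused whole. The fingers move at their own pace and stop on an object; the grip force is fixed at half the most. Time passes only in rows, so rows that do not move let the fingers close, or fill a call up. It gives the time, the measured TCP pose, the force, the opening and the grip force at its end, in the units of the state.
- bot.get_obs(): the state, without advancing time (a new reading comes with each control period).
- bot.capture(name): name is "side" or "top"; returns the picture (480x640x3 uint8, blue, green, red); there is no depth.
- bot.camera_params(name): a dict with "fovy" (degrees; the focal length in pixels is half the picture's height over the tangent of half this angle, whatever the lens; pixels are square), "cx", "cy" (the principal point, pixels), "camera_from_world" (4x4, takes a point from world to camera coordinates). Camera axes: x right, y down, z forward; pixel columns grow to the right and rows downward; lengths in mm; the calibration is good to about 2 mm. A picture is of the moment at which its call begins. camera_params takes no time and is no camera call.
- bot.close_job(): hands the job in; it is judged then, once.
The state is a dict: "time": time; "joint_positions": joint angles; "dq": joint speeds; "tau": joint torques, N m; "tool_pos": TCP position; "tcp_rot": TCP orientation; "contact_force": force on the tool from outside, world axes, zero at the start; "moment": the same for the moment, N m; "grip_width": finger opening in mm; "finger_force": force on a finger pad.
Only numpy, scipy, OpenCV 4.12 (cv2) and the standard library are available. Lean on these libraries where they do the work, as an engineer would, in place of code of your own. Each camera call takes 0.05 s, during which the arm holds its last target. There are 200 camera calls.

## Working session

There is one attempt and no reset: what is moved stays moved. The work goes in short steps, Python scripts to look and compute and a shell command to move; the robot and the scene stay as the last step left them, time stands still between calls to the robot, and variables do not carry over. Pictures are saved under pics/ and viewed, at most 10 in all, crops included, and the job is handed in when it is done.

```bash
mkdir -p pics
cat > h.py <<'E'
import numpy as np, cv2
from plant import bot
def cam(n):
    p=bot.camera_params(n); f=240/np.tan(np.radians(p["fovy"]/2)); return f,p["cx"],p["cy"],np.array(p["camera_from_world"])
def ray(n,u,v):
    f,cx,cy,T=cam(n); R=T[:3,:3]; o=-R.T@T[:3,3]; d=R.T@np.array([(u-cx)/f,(v-cy)/f,1]); return o,d
def plane(n,u,v,z):
    o,d=ray(n,u,v); return o+d*(z-o[2])/d[2]
def proj(n,P):
    f,cx,cy,T=cam(n); q=T[:3,:3]@np.array(P,float)+T[:3,3]; return np.array([f*q[0]/q[2]+cx,f*q[1]/q[2]+cy])
def two(a,b):
    o1,d1=ray("top",*a);o2,d2=ray("side",*b)
    s=np.linalg.lstsq(np.stack([d1,-d2],1),o2-o1,rcond=None)[0]
    p,q=o1+d1*s[0],o2+d2*s[1]; return (p+q)/2,np.linalg.norm(p-q)
E
python3 - <<'E'
from h import *
for n in("top","side"):
    cv2.imwrite(f"pics/{n}0.png",bot.capture(n)); f,cx,cy,T=cam(n); print(n,f,cx,cy,-T[:3,:3].T@T[:3,3]); print(T[:3,:3].round(3))
s=bot.get_obs(); print(s)
E
```

```text
top 448.1517396268577 317.042457633147 237.82756835252144 [375.89090695 -56.07010641 860.68534969]
[[ 0.019 -1.     0.017]
 [-0.987 -0.022 -0.161]
 [ 0.161 -0.013 -0.987]]
side 604.7316350677089 325.72182499564104 236.20598413047472 [152.37695358 675.32903109 887.96676313]
[[-0.917 -0.399 -0.015]
 [-0.263  0.634 -0.727]
 [ 0.3   -0.663 -0.686]]
{'time': 0.1, 'joint_positions': array([-1.38498101e+00,  3.42636604e-01,  1.52492945e+00, -1.49440122e-05,
        1.27541422e+00, -1.46018103e-01]), 'dq': array([ 0.00068215, -0.00125925, -0.00260862, -0.00124128,  0.00028491,
        0.00039552]), 'tau': array([ 2.14795044e-03, -4.32005382e+01, -2.44694120e+01,  7.19404290e-02,
        5.26202261e-02, -4.55350710e-05]), 'tool_pos': array([ 170.97568846, -496.01007554,  243.12020931]), 'tcp_rot': array([-3.14021772e+00, -1.87759691e-04,  3.31837652e-01]), 'contact_force': array([ 0.26542262,  0.12609611, -0.55245134]), 'moment': array([ 0.01242548, -0.0362143 , -0.01748725]), 'finger_force': 0.0, 'grip_width': 92.0225310463625}
```

View pics/top0.png

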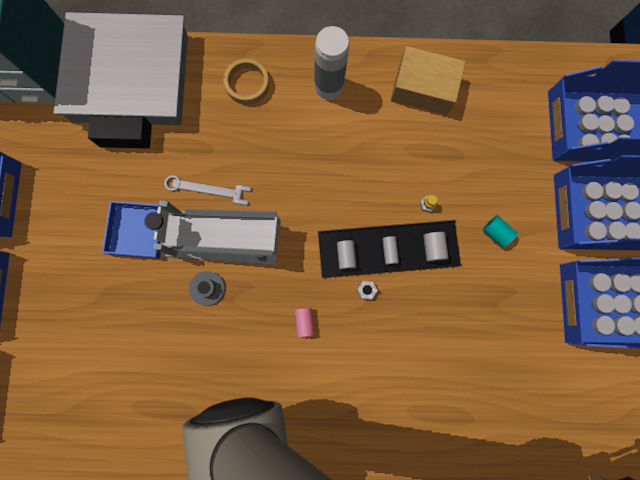

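View pics/side0.png

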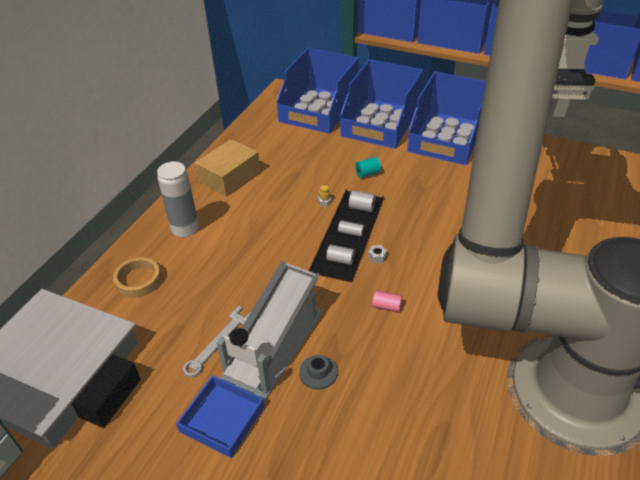

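The top view shows the tray at about (390,249) with rollers at (347,255), (390,250) and (436,246), the last of them the widest. The chute runs from the gate knob at (154,220) to its upper end at (277,237). In the side view the knob is at (239,337) and the rollers at (341,255), (351,229) and (362,202). Next I measure these points.

```bash
cat > m.py <<'E'
from h import *
t=cv2.imread("pics/top0.png")
g=cv2.cvtColor(t,cv2.COLOR_BGR2GRAY)
# tray
def big(mask,x0,y0,x1,y1):
    m=np.zeros_like(mask); m[y0:y1,x0:x1]=mask[y0:y1,x0:x1]
    c=cv2.findContours(m,cv2.RETR_EXTERNAL,cv2.CHAIN_APPROX_NONE)[0]; return sorted(c,key=cv2.contourArea)[::-1]
c=np.vstack(big(((g<45)*255).astype('uint8'),312,215,468,282)[:1]); r=cv2.minAreaRect(c); b=cv2.boxPoints(r)
P=np.array([plane("top",*p,8) for p in b]); print("tray",P.round(1).tolist(),P.mean(0).round(1),[np.linalg.norm(P[i]-P[i-1]).round(1) for i in range(4)])
for c in big(((g>95)*255).astype('uint8'),325,228,455,270)[:3]:
    b=cv2.boxPoints(cv2.minAreaRect(c)); z=18
    P=np.array([plane("top",*p,z) for p in b]); e=[P[1]-P[0],P[2]-P[1]]; e.sort(key=np.linalg.norm); l=e[1]
    print("roller",b.mean(0).round(1),P.mean(0).round(1),[np.linalg.norm(x).round(1) for x in e],"yaw",np.arctan2(l[1],l[0]).round(3))
s=cv2.imread("pics/side0.png"); gs=cv2.cvtColor(s,cv2.COLOR_BGR2GRAY)
k=big(((g<45)*255).astype('uint8'),135,205,175,240)[0]; ks=big(((gs<45)*255).astype('uint8'),220,322,258,352)[0]
a=cv2.fitEllipse(k);bb=cv2.fitEllipse(ks); print(a,bb,two(a[0],bb[0]))
crop=cv2.resize(t[190:280,95:295],None,fx=4,fy=4,interpolation=cv2.INTER_CUBIC); cr2=cv2.resize(s[250:400,170:330],None,fx=4,fy=4,interpolation=cv2.INTER_CUBIC)
cv2.imwrite("pics/ct.png",crop); cv2.imwrite("pics/cs.png",cr2)
E
python3 m.py
```

```text
tray [[527.6, -69.3, 8.0], [556.4, -338.7, 8.0], [466.8, -343.3, 8.0], [439.2, -78.3, 8.0]] [ 497.5 -207.4    8. ] [np.float64(88.8), np.float64(270.9), np.float64(89.8), np.float64(266.4)]
roller [435.2 245.5] [ 503.7 -293.3   18. ] [np.float64(38.9), np.float64(52.9)] yaw -3.044
roller [345.4 253.7] [ 484.1 -122.    18. ] [np.float64(29.7), np.float64(52.7)] yaw -3.045
roller [389.8 249.5] [ 494.1 -206.4   18. ] [np.float64(23.4), np.float64(52.0)] yaw -3.04
((108.27525329589844, 194.2713165283203), (40.369972229003906, 121.61602783203125), 119.9426498413086) ((238.61795043945312, 336.3194885253906), (15.442397117614746, 17.087661743164062), 68.87352752685547) (array([516.79014847, 243.64339176, 194.31175922]), np.float64(55.20472709547543))
```

View pics/ct.png

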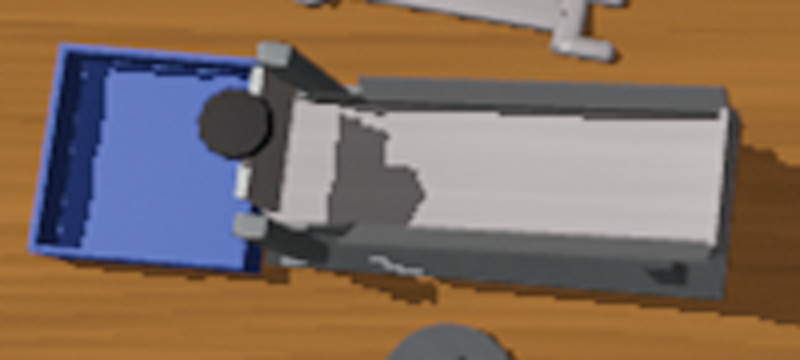

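View pics/cs.png

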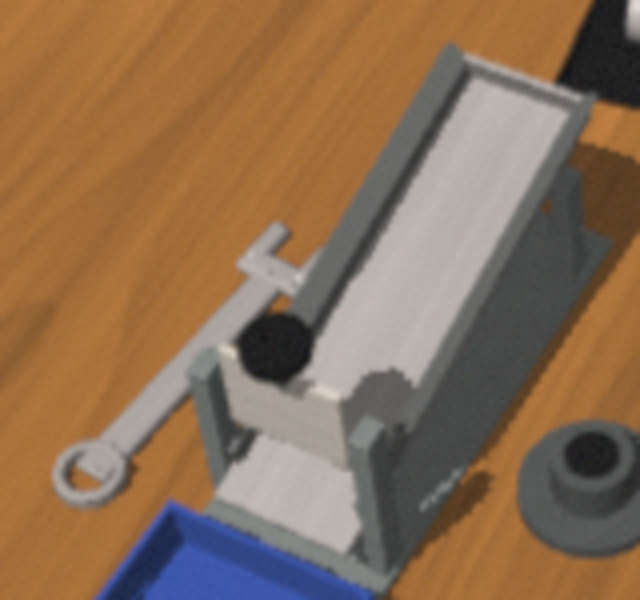

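The top crop puts the knob at (154,221) and the post tops at (157.5,246) and (163.8,203). The chute's upper-end top corners are at about (276.5,212.5) and (274,252). The matching side points are the knob (238.8,336.8), the posts (262.5,358.8) and (220.8,340), and the corners (283.3,261.3) and (318,274.3).

Run:
```python
from h import *
for n,a,b in [("knob",(154,221),(238.8,336.8)),("postN",(157.5,246.2),(262.5,358.7)),("postF",(163.8,203.2),(220.8,340)),("endF",(276.7,212.5),(283.3,261.5)),("endN",(274.,252.),(317.8,274.5))]:
    p,e=two(a,b); print(n,p.round(1),round(e,1))
N=plane("top",157.5,246.2,97);F=plane("top",163.8,203.2,97);print("posts",N,F,np.arctan2(*(F-N)[:2]))
NS=plane("side",262.5,358.7,97);FS=plane("side",220.8,340,97);print("postsS",NS,FS)
# end wall-top at height 35+200*tan13+20/cos
z=35+200*np.tan(np.radians(13))+20
A=plane("top",276.7,212.5,z);B=plane("top",274,252,z);print(z,A,B)
# floor edge lines in top image near upper end: floor/wall boundary
```

```text
knob [517.5 204.1 129.3] 0.1
postN [479.1 206.3  95.7] 2.0
postF [556.  201.2  97.4] 1.1
endF [542.5   4.3  98.4] 1.6
endN [473.2   6.7  94.8] 2.7
posts [479.92579993 206.24448538  97.        ] [555.56642728 201.1106391   97.        ] 1.6385639416233522
postsS [477.54207872 206.91011408  97.        ] [556.84474656 200.9844896   97.        ]
101.17363822511263 [542.63928477   4.26583237 101.17363823] [473.67091198   6.53750949 101.17363823]
```

```bash
python3 -m pendant '[[[1,1,0],[0,0,-0.33],-1],[[1,1,0],[0,0,-0.33],-1],[[1,1,0],[0,0,-0.33],-1],[[1,1,0],[0,0,-0.33],-1],[[1,1,0],[0,0,-0.33],-1],[[1,1,0],[0,0,-0.33],-1],[[1,1,0],[0,0,-0.33],-1],[[1,1,0],[0,0,-0.33],-1],[[1,1,0],[0,0,-0.33],-1],[[1,1,0],[0,0,-0.33],-1]]'; python3 -m pendant '[[[0.15,1,-0.1],[0,0,0],-1],[[0.15,1,-0.1],[0,0,0],-1],[[0.15,1,-0.1],[0,0,0],-1],[[0.15,1,-0.1],[0,0,0],-1],[[0.15,1,-0.1],[0,0,0],-1],[[0.15,1,-0.1],[0,0,0],-1],[[0.15,1,-0.1],[0,0,0],-1],[[0.15,1,-0.1],[0,0,0],-1],[[0.15,1,-0.1],[0,0,0],-1],[[0.15,1,-0.1],[0,0,0],-1]]'
```

```text
time: 0.93
tool_pos: [466.6, -199.8, 243.5]
tcp_rot: [-3.142, 0.0, -0.066]
contact_force: [1.2, -1.3, -0.9]
grip_width: 30.0
finger_force: 0.0
time: 1.77
tool_pos: [510.4, 99.8, 213.3]
tcp_rot: [3.141, 0.001, -0.064]
contact_force: [0.1, 0.0, 0.2]
grip_width: 0.4
finger_force: 0.0
```

```bash
python3 -m pendant '[[[0,1,0],[0,0,0],-1],[[0,1,0],[0,0,0],-1],[[0,0.8,0],[0,0,0],-1],[[0,0.5,0],[0,0,0],-1],[[0,0,-0.5],[0,0,0],-1],[[0,0,-0.5],[0,0,0],-1],[[0,0,-0.4],[0,0,0],-1],[[0,0,0],[0,0,0],-1],[[0,0,0],[0,0,0],-1],[[0,0,0],[0,0,0],-1]]'
```

```text
time: 2.6
tool_pos: [511.0, 197.3, 172.3]
tcp_rot: [-3.141, -0.001, -0.064]
contact_force: [-0.1, -0.4, -0.2]
grip_width: 0.6
finger_force: 0.0
```

```bash
python3 -m pendant '[[[0.2,0.22,-0.2],[0,0,0],-1],[[0,0,-0.2],[0,0,0],-1],[[0,0,-0.2],[0,0,0],-1],[[0,0,-0.2],[0,0,0],-1],[[0,0,-0.2],[0,0,0],-1],[[0,0,-0.2],[0,0,0],-1],[[0,0,-0.2],[0,0,0],-1],[[0,0,-0.2],[0,0,0],-1],[[0,0,-0.1],[0,0,0],-1],[[0,0,0],[0,0,0],-1]]'
```

```text
time: 3.43
tool_pos: [516.2, 203.6, 119.8]
tcp_rot: [3.141, 0.002, -0.064]
contact_force: [-0.2, -0.8, 0.1]
grip_width: 0.5
finger_force: 0.0
```

```bash
python3 -m pendant '[[[0,0,-0.03],[0,0,0],-1],[[0,0,-0.03],[0,0,0],-1],[[0,0,-0.03],[0,0,0],-1],[[0,0,0],[0,0,0],-1],[[0,0,0],[0,0,0],-1],[[0,0,0],[0,0,0],-1],[[0,0,0],[0,0,0],-1],[[0,0,0],[0,0,0],-1],[[0,0,0],[0,0,0],-1],[[0,0,0],[0,0,0],-1]]'
```

```text
time: 4.27
tool_pos: [516.4, 203.6, 119.2]
tcp_rot: [3.141, -0.0, -0.064]
contact_force: [-2.5, -1.8, 9.5]
grip_width: -0.0
finger_force: 4.5
```

```bash
python3 -m pendant '[[[0,0,0.5],[0,0,0],-1],[[0,0,0.8],[0,0,0],-1],[[0,0,0.6],[0,0,0],0.3],[[0,-1,0],[0,0,0.14],0.3],[[0,-1,0],[0,0,0.14],0.3],[[0,-1,0],[0,0,0.14],0.3],[[0,-1,0],[0,0,0.14],0.3],[[0,-1,0],[0,0,0.14],0.3],[[0,-1,0],[0,0,0.14],0.3],[[0,-1,0],[0,0,0.14],0.3]]'; python3 -m pendant '[[[0,-1,0],[0,0,0.12],0.3],[[0,-1,0],[0,0,0.12],0.3],[[0,-1,0],[0,0,0.12],0.3],[[0,-1,0],[0,0,0],0.3],[[0,-1,0],[0,0,0],0.3],[[0,-1,0],[0,0,0],0.3],[[0,-1,-0.5],[0,0,0],0.3],[[0,-1,-0.5],[0,0,0],0.3],[[0,-0.8,-0.5],[0,0,0],0.3],[[-0.3,-0.4,-0.5],[0,0,0],0.3]]'
```

```text
time: 5.1
tool_pos: [516.3, -7.6, 175.2]
tcp_rot: [3.141, 0.0, 0.054]
contact_force: [0.8, -0.1, -1.1]
grip_width: 49.1
finger_force: 0.0
time: 5.93
tool_pos: [508.2, -285.4, 114.4]
tcp_rot: [3.139, -0.001, 0.095]
contact_force: [-1.1, -0.4, -0.4]
grip_width: 59.6
finger_force: 0.0
```

Run:
```python
from h import *
s=bot.capture("side"); cv2.imwrite("pics/s1.png",cv2.resize(s[120:420,180:480],None,fx=2,fy=2)); o=bot.get_obs(); print(o["time"],o["tool_pos"],o["tcp_rot"],o["grip_width"])
```

```text
5.9833 [ 504.69657301 -285.22092684  111.05761768] [-3.13972049  0.00442359  0.09387082] 59.708441328811205
```

View pics/s1.png

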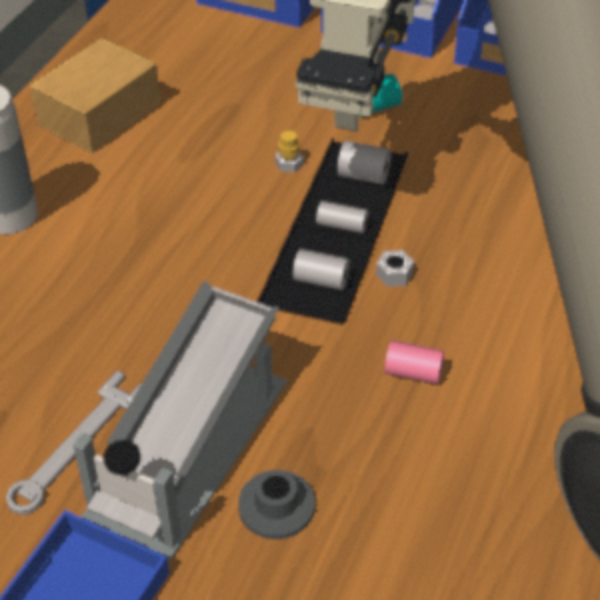

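The gate now sits fully down in the side crop (knob at about (122,457)), and the gripper is above the thick roller at (364,162). I'll pick it up.

```bash
python3 -m pendant '[[[-0.05,-0.22,-0.5],[0,0,0],0.3],[[0,0,-0.5],[0,0,0],0.3],[[0,0,-0.5],[0,0,0],0.3],[[0,0,-0.5],[0,0,0],0.3],[[0,0,-0.5],[0,0,0],0.3],[[0,0,-0.3],[0,0,0],0.3],[[0,0,0],[0,0,0],0.3],[[0,0,0],[0,0,0],0.3],[[0,0,0],[0,0,0],-1],[[0,0,0],[0,0,0],-1]]'
```

```text
time: 6.82
tool_pos: [506.8, -289.1, 32.1]
tcp_rot: [3.14, -0.001, 0.097]
contact_force: [0.4, -0.2, 0.6]
grip_width: 50.3
finger_force: 0.0
```

```bash
python3 -m pendant '[[[-0.1,-0.1,-0.15],[0,0,0],0.1],[[0,0,0],[0,0,0],0.1],[[0,0,0],[0,0,0],0.1],[[0,0,0],[0,0,0],-1],[[0,0,0],[0,0,0],-1],[[0,0,0],[0,0,0],-1],[[0,0,0],[0,0,0],-1],[[0,0,0],[0,0,0],-1],[[0,0,0],[0,0,0],-1],[[0,0,0],[0,0,0],-1]]'
```

```text
time: 7.65
tool_pos: [503.3, -292.0, 26.7]
tcp_rot: [3.141, -0.0, 0.097]
contact_force: [0.2, -1.8, 0.1]
grip_width: 39.2
finger_force: 30.0
```

```bash
python3 -m pendant '[[[0,0,0.4],[0,0,0],-1],[[0,0,0.8],[0,0,0],-1],[[0,0,0.9],[0,0,0],-1],[[0,0.5,0.9],[0,0,0],-1],[[0,0.9,0.9],[0,0,-0.2],-1],[[0.03,0.9,0.7],[0,0,-0.2],-1],[[0.05,0.9,0],[0,0,-0.2],-1],[[0.05,0.9,0],[0,0,-0.2],-1],[[0.05,0.9,0],[0,0,-0.2],-1],[[0.05,0.9,0],[0,0,-0.2],-1]]'; python3 -m pendant '[[[0,0.9,0],[-0.4,0,-0.1],-1],[[0,0.9,0],[-0.4,0.05,0],-1],[[0,0.9,0],[-0.4,0.05,0],-1],[[0,0.9,0],[-0.4,0,0],-1],[[0,0.9,0],[-0.3,0,0],-1],[[0,0.8,0],[0,0,0],-1],[[0,0.5,-0.2],[0,0,0],-1],[[0,0,0],[0,0,0],-1],[[0,0,0],[0,0,0],-1],[[0,0,0],[0,0,0],-1]]'
```

```text
time: 8.48
tool_pos: [509.4, -113.0, 165.0]
tcp_rot: [-3.141, 0.001, -0.049]
contact_force: [0.4, 0.0, -4.0]
grip_width: 39.1
finger_force: 30.0
time: 9.32
tool_pos: [509.8, 58.8, 158.7]
tcp_rot: [2.913, -0.001, -0.06]
contact_force: [-0.0, -0.2, -3.4]
grip_width: 39.5
finger_force: 30.0
```

```bash
python3 -m pendant '[[[0,0.15,-0.4],[0,0,0],-1],[[0,0.15,-0.4],[0,0,0],-1],[[0,0,-0.4],[0,0,0],-1],[[0,0,-0.4],[0,0,0],-1],[[0,0,-0.2],[0,0,0],-1],[[0,0,-0.1],[0,0,0],-1],[[0,0,0],[0,0,0],-1],[[0,0,0],[0,0,0],-1],[[0,0,0],[0,0,0],-1],[[0,0,0],[0,0,0],-1]]'
python3 - <<'E'
from h import *
s=bot.capture("side"); t=bot.capture("top"); cv2.imwrite("pics/s2.png",np.hstack([cv2.resize(s[230:390,190:340],(400,427)),cv2.resize(t[160:288,150:270],(400,427))]))
E
```

```text
time: 10.15
tool_pos: [510.3, 68.2, 102.0]
tcp_rot: [2.913, -0.002, -0.06]
contact_force: [-0.0, 0.7, -3.5]
grip_width: 39.4
finger_force: 30.0
```

View pics/s2.png

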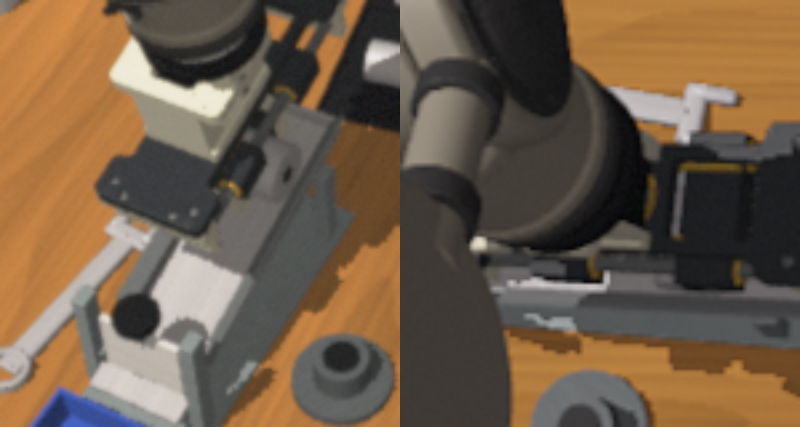

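The roller hangs crosswise over the channel at about (280,175) in the composite, clear of the walls. I'll lower it the last 10 mm.

```bash
python3 -m pendant '[[[0,0,-0.1],[0,0,0],-1],[[0,0,-0.1],[0,0,0],-1],[[0,0,-0.1],[0,0,0],-1],[[0,0,-0.05],[0,0,0],-1],[[0,0,0],[0,0,0],-1],[[0,0,0],[0,0,0],-1],[[0,0,0],[0,0,0],-1],[[0,0,0],[0,0,0],-1],[[0,0,0],[0,0,0],-1],[[0,0,0],[0,0,0],-1]]'
```

```text
time: 11.08
tool_pos: [510.1, 68.3, 91.1]
tcp_rot: [2.913, -0.001, -0.06]
contact_force: [0.7, 0.4, -3.2]
grip_width: 39.6
finger_force: 30.0
```

```bash
python3 -m pendant '[[[0,0,-0.05],[0,0,0],-1],[[0,0,0],[0,0,0],-1],[[0,0,0],[0,0,0],0.1],[[0,0,0],[0,0,0],0.2],[[0,0,0],[0,0,0],0.2],[[0,0,0],[0,0,0],0.2],[[0,0.02,0.1],[0,0,0],0.2],[[0,0.04,0.2],[0,0,0],0.2],[[0,0.06,0.3],[0,0,0],0.2],[[0,0.08,0.4],[0,0,0],0.2]]';python3 -m pendant '[[[0,0.1,0.5],[0,0,0],0.2],[[0,0.1,0.5],[0,0,0],0.2],[[0,0,0.5],[0,0,0],0.2],[[0,0,0.5],[0,0,0],0.2],[[0,0,0],[0,0,0],0.2],[[0,-0.8,0],[0.4,0,0],0.2],[[0,-0.9,0],[0.4,0,0],0.2],[[0,-0.9,0],[0.4,0,0],0.2],[[0,-0.9,0],[0.4,0,0.5],0.2],[[0,-0.8,0],[0.3,-0.1,0.8],0.2]]'
cat > q.py <<'E'
from h import *; import sys
s=bot.capture("side"); t=bot.capture("top"); cv2.imwrite(sys.argv[1],np.hstack([cv2.resize(s[230:390,190:340],(400,427)),cv2.resize(t[180:276,140:290],(400,256)) if 0 else cv2.resize(t[160:288,140:260],(400,427))]))
E
python3 q.py pics/s3.png
```

```text
time: 11.92
tool_pos: [509.8, 74.3, 120.1]
tcp_rot: [2.913, -0.0, -0.06]
contact_force: [0.3, -1.1, 0.5]
grip_width: 55.0
finger_force: 0.0
time: 12.75
tool_pos: [510.1, -50.3, 179.5]
tcp_rot: [-3.141, -0.006, 0.099]
contact_force: [0.7, -0.0, 0.3]
grip_width: 55.0
finger_force: 0.0
```

View pics/s3.png

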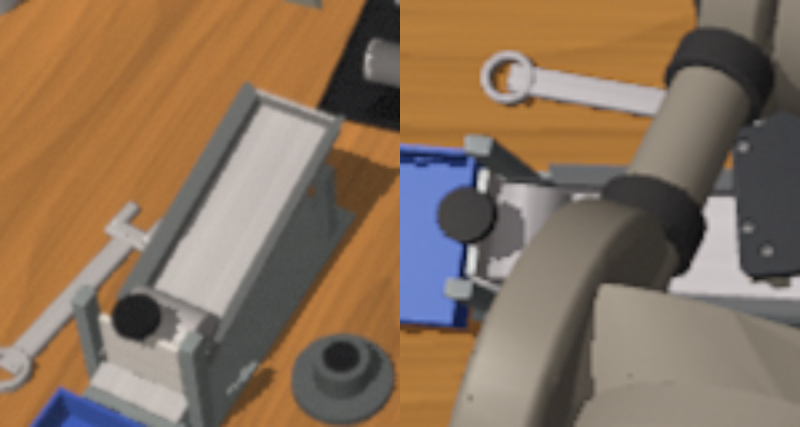

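The thick roller lies crosswise against the shut gate, at about (190,315) in the composite. Next is the middle roller.

```bash
python3 -m pendant '[[[-0.4,-0.8,0],[0,0,0],0.2],[[-0.4,-0.8,-0.4],[0,0,0],0.2],[[-0.07,-0.6,-0.7],[0,0,0],0.2],[[0,0,-0.9],[0,0,0],0.2],[[0,0,-0.9],[0,0,0],0.2],[[0,0,-0.5],[0,0,0],0.2],[[0,0,-0.3],[0,0,0],0.2],[[0,0,0],[0,0,0],0.2],[[0,0,0],[0,0,0],0.2],[[0,0,0],[0,0,0],0.2]]'
```

```text
time: 13.68
tool_pos: [484.8, -114.6, 69.5]
tcp_rot: [3.139, -0.007, 0.097]
contact_force: [0.5, 0.5, -0.5]
grip_width: 55.4
finger_force: 0.0
```

```bash
python3 -m pendant '[[[-0.03,-0.24,-0.4],[0,0.06,0],0.2],[[0,0,-0.4],[0,0,0],0.2],[[0,0,-0.4],[0,0,0],0.2],[[0,0,-0.2],[0,0,0],0.2],[[0,0,0],[0,0,0],0.2],[[0,0,0],[0,0,0],0.2],[[0,0,0],[0,0,0],-1],[[0,0,0],[0,0,0],-1],[[0,0,0],[0,0,0],-1],[[0,0,0],[0,0,0],-1]]';python3 -m pendant '[[[0,0,0],[0,0,0],-1],[[0,0,0],[0,0,0],-1],[[0,0,0],[0,0,0],-1],[[0,0,0],[0,0,0],-1],[[0,0,0],[0,0,0],-1],[[0,0,0.1],[0,0,0],-1],[[0,0,0.3],[0,0,0],-1],[[0,0,0.6],[0,0,0],-1],[[0,0,0.9],[0,0,0],-1],[[0,0,0.9],[0,0,0],-1]]'
```

```text
time: 14.52
tool_pos: [483.4, -122.0, 27.0]
tcp_rot: [3.14, 0.001, 0.097]
contact_force: [-0.4, 0.1, 0.6]
grip_width: 33.1
finger_force: 0.0
time: 15.35
tool_pos: [482.1, -121.4, 111.1]
tcp_rot: [-3.141, 0.005, 0.097]
contact_force: [1.3, -1.3, -1.1]
grip_width: 31.2
finger_force: 30.0
```

```bash
python3 -m pendant '[[[0,0,0.9],[0,0,0],-1],[[0,0,0.9],[0,0,0],-1],[[0.1,0.7,0.2],[0,0,-0.2],-1],[[0.1,0.8,0],[-0.3,0,-0.2],-1],[[0.1,0.8,0],[-0.3,0,-0.2],-1],[[0.1,0.8,0],[-0.3,0,-0.2],-1],[[0.1,0.8,0],[-0.3,0,-0.2],-1],[[0.1,0.8,0],[-0.3,0,-0.2],-1],[[0.1,0.8,0],[-0.4,0.1,-0.1],-1],[[0.2,0.7,0],[0,0,0],-1]]';python3 -m pendant '[[[0,0,0],[0,0,0],-1],[[0,0,0],[0,0,0],-1],[[0,0,-0.4],[0,0,0],-1],[[0,0,-0.4],[0,0,0],-1],[[0,0,-0.4],[0,0,0],-1],[[0,0,-0.4],[0,0,0],-1],[[0,0,-0.2],[0,0,0],-1],[[0,0,0],[0,0,0],-1],[[0,0,0],[0,0,0],-1],[[0,0,0],[0,0,0],-1]]'
```

```text
time: 16.18
tool_pos: [509.2, 66.5, 170.6]
tcp_rot: [2.91, 0.015, -0.06]
contact_force: [0.8, -0.0, -2.0]
grip_width: 31.7
finger_force: 30.0
time: 17.02
tool_pos: [510.4, 63.7, 117.3]
tcp_rot: [2.912, 0.013, -0.061]
contact_force: [0.1, 0.2, -1.2]
grip_width: 31.0
finger_force: 30.0
```

```bash
python3 -m pendant '[[[0,0.17,-0.3],[0,-0.1,0],-1],[[0,0,-0.2],[0,0,0],-1],[[0,0,-0.1],[0,0,0],-1],[[0,0,-0.1],[0,0,0],-1],[[0,0,-0.1],[0,0,0],-1],[[0,0,-0.05],[0,0,0],-1],[[0,0,0],[0,0,0],-1],[[0,0,0],[0,0,0],-1],[[0,0,0],[0,0,0],-1],[[0,0,0],[0,0,0],-1]]'
```

```text
time: 17.85
tool_pos: [510.2, 69.2, 91.2]
tcp_rot: [2.913, 0.002, -0.06]
contact_force: [-0.4, -0.8, -2.1]
grip_width: 31.0
finger_force: 30.0
```

```bash
python3 -m pendant '[[[0,0,-0.03],[0,0,0],-1],[[0,0,0],[0,0,0],-1],[[0,0,0],[0,0,0],-0.1],[[0,0,0],[0,0,0],0.1],[[0,0,0],[0,0,0],0.1],[[0,0,0],[0,0,0],0.1],[[0,0.02,0.1],[0,0,0],0.1],[[0,0.04,0.2],[0,0,0],0.1],[[0,0.06,0.3],[0,0,0],0.1],[[0,0.08,0.4],[0,0,0],0.1]]';python3 -m pendant '[[[0,0.1,0.5],[0,0,0],0.1],[[0,0.1,0.5],[0,0,0],0.1],[[0,0,0.5],[0,0,0],0.1],[[0,0,0.5],[0,0,0],0.1],[[0,0,0],[0,0,0],0.1],[[-0.1,-0.8,0],[0.4,0,0],0.1],[[-0.1,-0.9,0],[0.4,0,0],0.1],[[-0.1,-0.9,0],[0.4,0,0],0.1],[[-0.1,-0.9,0],[0.4,0,0.5],0.1],[[-0.1,-0.8,0],[0.3,-0.1,0.8],0.1]]'
python3 q.py pics/s4.png
```

```text
time: 18.68
tool_pos: [509.8, 75.3, 120.7]
tcp_rot: [2.913, 0.003, -0.06]
contact_force: [0.3, -0.2, -0.5]
grip_width: 50.3
finger_force: 0.0
time: 19.52
tool_pos: [495.0, -48.9, 180.2]
tcp_rot: [3.141, -0.003, 0.098]
contact_force: [0.5, -0.8, 0.3]
grip_width: 50.6
finger_force: 0.0
```

View pics/s4.png

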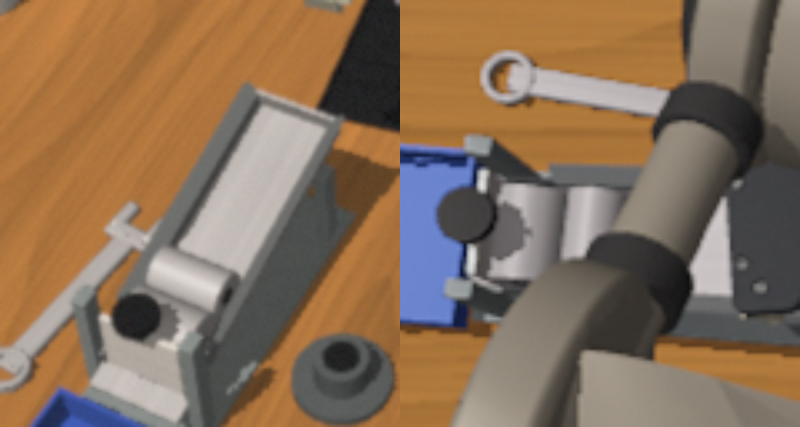

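The middle roller rests crosswise right behind the thick one, at about (193,278) in the composite. The thin one is last.

```bash
python3 -m pendant '[[[0,-0.8,0],[0,0,0],0],[[0,-1,0],[0,0,0],0],[[0,-1,0],[0,0,0],0],[[0,-1,-0.3],[0,0,0],0],[[0,-1,-0.7],[0,0,0],0],[[0,-0.4,-0.9],[0,0,0],0],[[0,0,-0.9],[0,0,0],0],[[0,0,-0.8],[0,0,0],0],[[0,0,0],[0,0,0],0],[[0,0,0],[0,0,0],0]]'
```

```text
time: 20.45
tool_pos: [494.7, -202.3, 71.3]
tcp_rot: [3.141, 0.001, 0.095]
contact_force: [0.4, 0.6, 0.6]
grip_width: 45.8
finger_force: 0.0
```

```bash
python3 -m pendant '[[[0,-0.15,-0.4],[0,0,0],0],[[0,0,-0.4],[0,0,0],0],[[0,0,-0.4],[0,0,0],0],[[0,0,-0.2],[0,0,0],0],[[0,0,-0.1],[0,0,0],0],[[0,0,0],[0,0,0],0],[[0,0,0],[0,0,0],0],[[0,0,0],[0,0,0],-1],[[0,0,0],[0,0,0],-1],[[0,0,0],[0,0,0],-1]]';python3 -m pendant '[[[0,0,0],[0,0,0],-1],[[0,0,0],[0,0,0],-1],[[0,0,0],[0,0,0],-1],[[0,0,0],[0,0,0],-1],[[0,0,0],[0,0,0],-1],[[0,0,0.1],[0,0,0],-1],[[0,0,0.3],[0,0,0],-1],[[0,0,0.6],[0,0,0],-1],[[0,0,0.9],[0,0,0],-1],[[0,0,0.9],[0,0,0],-1]]'
```

```text
time: 21.28
tool_pos: [495.4, -207.9, 27.6]
tcp_rot: [3.139, -0.002, 0.095]
contact_force: [0.4, 0.1, -0.4]
grip_width: 30.6
finger_force: 0.0
time: 22.12
tool_pos: [494.4, -207.4, 111.8]
tcp_rot: [3.141, 0.0, 0.095]
contact_force: [0.3, -0.7, -2.0]
grip_width: 24.1
finger_force: 30.0
```

```bash
python3 -m pendant '[[[0,0,0.9],[0,0,0],-1],[[0,0.2,0.9],[0,0,0],-1],[[0,0.8,0.2],[0,0,-0.2],-1],[[0,1,0],[0,0,-0.2],-1],[[0.1,1,0],[0,0,-0.2],-1],[[0.1,1,0],[0,0,-0.2],-1],[[0.1,1,0],[-0.4,0,-0.2],-1],[[0.1,1,0],[-0.4,0,-0.2],-1],[[0.1,1,0],[-0.4,0,-0.1],-1],[[0,1,0],[-0.4,0,0],-1]]';python3 -m pendant '[[[0,0.8,0],[-0.3,0,0],-1],[[0,0.4,0],[0,0,0],-1],[[0,0,-0.4],[0,0,0],-1],[[0,0,-0.4],[0,0,0],-1],[[0,0,-0.4],[0,0,0],-1],[[0,0,-0.4],[0,0,0],-1],[[0,0,-0.2],[0,0,0],-1],[[0,0,0],[0,0,0],-1],[[0,0,0],[0,0,0],-1],[[0,0,0],[0,0,0],-1]]'
```

```text
time: 22.95
tool_pos: [510.3, 33.5, 171.9]
tcp_rot: [2.945, -0.011, -0.061]
contact_force: [0.8, -0.8, -1.5]
grip_width: 23.9
finger_force: 30.0
time: 23.78
tool_pos: [510.6, 67.9, 117.9]
tcp_rot: [2.912, -0.013, -0.06]
contact_force: [-0.1, -0.3, -2.4]
grip_width: 24.2
finger_force: 30.0
```

```bash
python3 -m pendant '[[[0,0.05,-0.3],[0,0.1,0],-1],[[0,0,-0.2],[0,0,0],-1],[[0,0,-0.1],[0,0,0],-1],[[0,0,-0.1],[0,0,0],-1],[[0,0,-0.1],[0,0,0],-1],[[0,0,-0.08],[0,0,0],-1],[[0,0,0],[0,0,0],-1],[[0,0,0],[0,0,0],-1],[[0,0,0],[0,0,0],-1],[[0,0,0],[0,0,0],-1]]'
```

```text
time: 24.62
tool_pos: [510.1, 69.8, 90.8]
tcp_rot: [2.911, 0.0, -0.059]
contact_force: [-1.4, 0.3, 1.2]
grip_width: 24.1
finger_force: 30.0
```

```bash
python3 -m pendant '[[[0,0,0],[0,0,0],-1],[[0,0,0],[0,0,0],-0.3],[[0,0,0],[0,0,0],-0.1],[[0,0,0],[0,0,0],0],[[0,0,0],[0,0,0],0],[[0,0,0],[0,0,0],0],[[0,0.02,0.1],[0,0,0],0],[[0,0.04,0.2],[0,0,0],0],[[0,0.06,0.3],[0,0,0],0],[[0,0.08,0.4],[0,0,0],0]]';python3 -m pendant '[[[0,0.1,0.5],[0,0,0],0],[[0,0.1,0.5],[0,0,0],0],[[0,0,0.5],[0,0,0],0],[[0,0,0.5],[0,0,0],0],[[0,0,0],[0,0,0],0],[[-0.1,-0.8,0],[0.4,0,0],0],[[-0.1,-0.9,0],[0.4,0,0],0],[[-0.1,-0.9,0],[0.4,0,0],0],[[-0.1,-0.9,0],[0.4,0,0],0],[[-0.1,-0.8,0],[0.3,0,0],0]]'
python3 q.py pics/s5.png
```

```text
time: 25.45
tool_pos: [509.9, 75.8, 121.3]
tcp_rot: [2.911, 0.001, -0.06]
contact_force: [-0.0, 0.2, 0.0]
grip_width: 46.1
finger_force: 0.0
time: 26.28
tool_pos: [494.8, -48.7, 180.8]
tcp_rot: [3.141, 0.013, -0.058]
contact_force: [1.3, -0.5, -0.3]
grip_width: 45.8
finger_force: 0.0
```

View pics/s5.png

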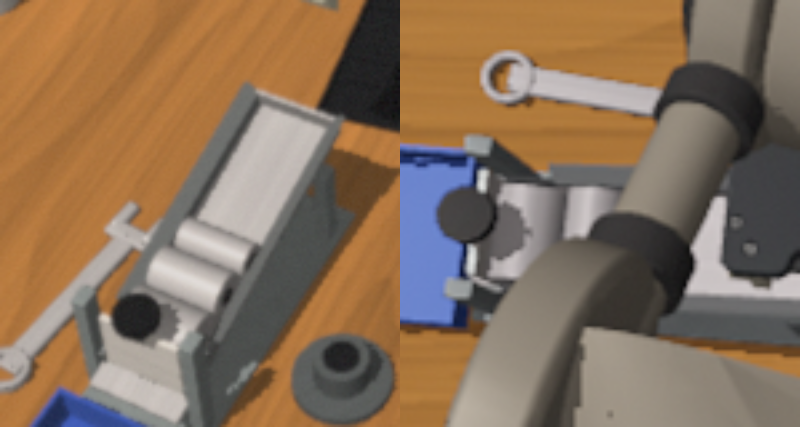

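All three rollers are queued crosswise against the shut gate, with the thin one at about (215,243) behind the middle one at (190,278). I'll hand the job in.

```bash
python3 -m pendant '[[[0,0,0],[0,0,0],0],[[0,0,0],[0,0,0],0],[[0,0,0],[0,0,0],0],[[0,0,0],[0,0,0],0],[[0,0,0],[0,0,0],0],[[0,0,0],[0,0,0],0],[[0,0,0],[0,0,0],0],[[0,0,0],[0,0,0],0],[[0,0,0],[0,0,0],0],[[0,0,0],[0,0,0],0]]'; python3 -c "
from plant import bot
print(bot.close_job())"
```

```text
time: 27.22
tool_pos: [495.2, -47.2, 180.7]
tcp_rot: [3.139, 0.014, -0.058]
contact_force: [-0.2, -0.7, 0.1]
grip_width: 45.8
finger_force: 0.0
the job is handed in; nothing more can be done
None
```

I pushed the gate down and queued the thick, middle and thin rollers crosswise behind it, then handed the job in at about 27 s; the last picture shows the queue in order, but no verdict was returned.

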